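# Load a circuit carrier into the sprung workholder with the fork lifter

### The job

The fork lifter lies in its stand with a circuit carrier balanced on its tines: take it by the handle, carry the carrier level to the workholder and, by feel, push it gently against the sprung roller until it clears the end lip, then set it down flat on the bed so that it stays clamped between lip and roller. Draw the fork out from underneath and lay it back in its stand as it lay before. Do not touch the carrier with the gripper, do not tip or jam it, and leave the jar, the tweezers and the screwdriver where they lie.

Things in the scene. Friction and masses are not known exactly. Their poses are not given: they have to be found in the camera images.
- carrier: circuit carrier: flat aluminium plate 56 (x) by 64 (y) by 8 mm, about 85 g, a white ceramic circuit on top (2 mm more). Loose: it only lies on the fork's tines. Origin at the centre of its underside, z up, x along the fork
- lifter_grip (a point): centre of the fork lifter's black handle, half-way up; x points from handle to tines, z up. Handle: straight bar along x, 14 mm wide (y), 16 mm high, from 37 mm ahead to 65 mm behind this point. Lifter about 160 g. Parked, this point is 54 mm above the bench and 115 mm behind the stand's origin
- lifter_blade (a point): middle of the fork at the tines' upper face, 115 mm ahead of lifter_grip and 37 mm below it, same axes; the carrier's centre lies 0 to 3 mm ahead of it. Two flat tines 3 mm thick, 11 mm wide, 34 mm apart (56 mm over both) reach from 24 mm ahead to 46 mm behind; a cross web 56 mm wide joins them 46 to 60 mm behind, and a cranked shank rises from it to the handle
- lifter_heel (a point): on the lifter, between its two heels: upright steel lugs 12 mm high and 5 mm thick, one on each tine, that push on the carrier's rear edge. The point is in the plane of their front faces, 29.5 mm behind lifter_blade, half-way up (6 mm over it)
- stand: lifter's stand, fixed: aluminium plate 232 by 84 by 6 mm; origin on the bench, x along the parked lifter, z up. The tines lie on a ledge 34 mm long, 72 mm wide, its top 14 mm above the bench, at the origin. Parked, lifter_blade is 17 mm straight above the origin, with the stand's yaw
- stand_saddle (a point): saddle at the stand's rear, 165 mm behind its origin, in which the handle's rear end lies: an upright slot 21 mm wide, open on top; the point is at the middle of the slot's floor, 46 mm above the bench; cheeks 12 mm higher
- workholder: base plate of the workholder, fixed: dark steel 215 by 100 by 10 mm. Origin on the bench under the nominal seat; x is the loading direction (the fork enters moving to +x), z up. On it a narrow aluminium nest (bed, lip and roller in one block) is clamped in slots: along x it may sit up to 14 mm either way from nominal, not measured, so feel for it; y and height are exact
- bed_nominal (a point): nominal centre of the nest's flat bed, 36 mm above the bench, where the middle of the seated carrier's underside lies. The bed is 26 mm wide (y) and fits between the tines; beside and behind it the fork may sink until the tines' upper face is 10 mm below the bed
- lip_nominal (a point): nominal top inner edge of the lip at the bed's -x end: 4 mm high above the bed, 6 mm thick, 26 mm wide; its inner face is 28 mm before the bed's centre. The carrier's underside must be 41 to 44 mm above the bench to pass over it and meet the roller squarely; its rear edge must then come down on the +x side of the lip
- roller_nominal (a point): nominal centre of the free-turning steel roller at the bed's +x end, 45 mm above the bench: 16 mm in diameter, axis y. Its face rests 25.5 mm past the bed's centre, so the carrier needs it pushed back 2.5 mm to fit behind the lip. The spring plunger yields to +x: 1 N to start, then 1 N per mm, hard stop at 6 mm (7 N)
- jar: small clear glass jar with a steel cap, 44 mm in diameter, 58 mm tall; bystander, to be left where it is; origin at the centre of its underside
- tweezers: steel tweezers lying flat, about 120 mm long, 8 mm high; bystander, to be left where it is; origin at the centre of its underside
- driver: screwdriver lying flat, 150 mm long, orange handle; bystander, to be left where it is; origin at the centre of its underside
There are look-alikes about, which are no part of the job. Leave any green or purple look-alike of the stand alone.

How it is judged:
On the way, in this order (a step that is already met when the one before it is completed fails the run):
1. the carrier rides level on the lifter, well clear of the stand (height (world z) of carrier above 0.037 m and angle between carrier's own z axis and vertical below 0.15 rad and distance between carrier and lifter_blade below 0.02 m and horizontal distance between lifter_blade and stand above 0.04 m), for 0.2 s.
2. the carrier lies flat on the workholder's bed between lip and roller (z of carrier in the frame of workholder between 0.0345 and 0.0375 m and x of carrier in the frame of workholder between -0.019 and 0.019 m and y of carrier in the frame of workholder between -0.006 and 0.006 m and angle between carrier's own z axis and vertical below 0.035 rad and angle between the x axis of carrier and the x axis of workholder, either way round below 0.12 rad), for 0.2 s.
3. the fork is drawn clear of the carrier (all of step 2 and horizontal distance between lifter_blade and carrier above 0.07 m), for 0.1 s.
At the end, for the whole second after the job is handed in: Carrier at rest, flat (2 deg) on the bed (1.5 mm in height) between lip and roller, within 19 mm along and 6 mm across the nominal seat and 7 deg square; lifter released, level (3 deg) in its stand as at the start: 12 mm along, 6 mm across, 3 mm in height (all of step 2 and x of lifter_grip in the frame of stand between -0.127 and -0.103 m and y of lifter_grip in the frame of stand between -0.006 and 0.006 m and z of lifter_grip in the frame of stand between 0.051 and 0.057 m and angle between lifter_grip's own z axis and vertical below 0.05 rad and linear speed of carrier below 0.01 m/s and contact force between the fingers and anything else below 0.3 N); the robot touches nothing.
It fails at once if the carrier is tipped by more than 15 degrees (angle between carrier's own z axis and vertical above 0.26 rad).
It fails at once if the lifter presses on the carrier with more than 15 N (contact force between carrier and lifter above 15 N).
It fails at once if the gripper or arm touches the carrier (contact force between any of the fingers, the arm and carrier above 0.3 N).
It fails at once if the jar, tweezers or screwdriver is moved by more than 20 mm (distance of any of jar, tweezers, driver from where it was at the start of the episode above 0.02 m).
It also fails if it takes over 62 s, if anything falls off the work surface, if the arm or the gripper's body presses on something with over 40 N, if the wrist force passes 120 N, or if a joint passes its speed limit or range.

### The arm

A 6-joint arm with a two-finger parallel gripper is mounted at the origin on the work surface. World frame = base frame: x ahead of the robot, y to its left, z up, the work surface at z = 0. Lengths are in m, angles in rad, forces in N, time in s.
With the tool pointing down it reaches from about 0.35 to 0.975 m from the base axis. Payload 4.9 kg.
Tool frame: the origin (TCP) lies at the very end of the fingers, on their centre line; the grasp point (between the pads) lies 19 mm behind it; z points along the fingers, y is the line along which they close (so a half turn about z gives the same grasp; the last joint's range is limited). The gripper opens to 85 mm and grips with 20 to 120 N. Pads are 22 mm wide; open, the fingers measure 114 mm over their backs; the gripper's body (76 mm by 85 mm) begins 54 mm behind the grasp point. The pads swing forward as they close: fully open they stand 13 mm farther back than shut.
Start: joints at [1.092, 0.053, 1.613, -0, 1.476, -0.119], TCP at [0.22, 0.585, 0.231] pointing down, gripper open.
Joint ranges: [-3.01, 3.01], [-1.01, 2.22], [0.06, 2.58], [-1.02, 4.17], [0.09, 2.62], [-3.14, 3.14]. Speed limits (rad/s): [2.57, 2.57, 3.14, 3.14, 3.14, 3.14].

### API

Orientations are given as a rotation vector (axis times angle).
In Python, from station import * gives the robot as it stands.
- The arm moves only by the shell command python3 -m crank 'ROWS' [OPENING] [FORCE]. ROWS is JSON, a list of rows, each an object with "offset": the shift along the tool's x, y, z in m, a list of three; "twist": the turn, a rotation vector about the tool's x, y, z in degrees, a list of three. In form: [{"offset": [x, y, z], "twist": [rx, ry, rz]}, ...]. A call has 1 to 20 rows; each row is the pose to reach, as a shift and turn from the pose commanded when the call began, along the tool's axes at that moment; what a row does not reach only later rows make up. A row lasts 1/8 s, in which the tool goes at most 62.5 mm and 10.7 degrees, less where a joint would pass 70% of its speed; a pose out of reach is approached as far as the arm can. A call with a gripper value outside its range is refused whole. OPENING is the opening, from 0 (shut) to 1 (fully open), set as the call begins (- or left out, the last holds). The fingers move at their own pace and stop on an object; FORCE is the grip in N (left out, the last holds). Time passes only in rows, so rows that repeat a pose let the fingers close. It gives the time, the measured TCP pose, the force, the opening and the grip force at its end, in the units of the state.
- get_obs(): the state, without advancing time (a new reading comes with each control period).
- get_image(name): name is "scene" or "side" or "wrist"; returns the picture (384x512x3 uint8, red, green, blue); there is no depth.
- get_calibration(name): a dict with "intrinsics" (3x3 intrinsics, pixels), "world_from_camera" (4x4, takes a point from camera to world coordinates); the wrist camera has in their place "tool_from_camera" (4x4, takes a point from camera to tool coordinates, whose origin is the TCP and whose axes are the flange's). Camera axes: x right, y up, looking along -z (the intrinsics and any distortion apply to the point x, -y, -z); pixel columns grow to the right and rows downward; lengths in m; the calibration is good to about 2 mm. A picture is of the moment at which its call begins: read the wrist's pose just before it. get_calibration takes no time and is no camera call.
- finish_job(): hands the job in; it is judged then, once.
Trained networks look in the newest picture that a camera, given by its name, has taken for a name from the list of things; names that differ only in an ending like _2 or _b are one class to them, and where a whole thing is asked for, a point or a joint stands for the part that bears it (a point fixed in the world has none). Each returns a list of dicts, best first, with "confidence" (0 to 1); they miss things now and then, are a little off and sometimes report something else, mostly with a low value. They report only what shows in the picture. A call takes as long as a camera call. They do not tell look-alikes from the thing itself.
- cut_out(query, camera): "region" (384x512 bool, what is visible of it) and "rect" ([centre column, centre row, width, height] in pixels, round what is visible of it).
The state is a dict: "t": time; "q": joint angles; "dq": joint speeds; "effort": joint torques, N m; "tool_pos": TCP position; "tool_rot": TCP orientation; "contact_force": force on the tool from outside, world axes, zero at the start; "wrist_torque": the same for the moment, N m; "opening": finger opening in m; "grip_force": force on a finger pad.
Only numpy, scipy, OpenCV 4.12 (cv2) and the standard library are available. Lean on these libraries where they do the work, as an engineer would, in place of code of your own. Each camera call takes 0.05 s, during which the arm holds its last target. There are 200 camera calls.

## Working session

There is one attempt and no reset: what is moved stays moved. The work goes in short steps, Python scripts to look and compute and a shell command to move; the robot and the scene stay as the last step left them, time stands still between calls to the robot, and variables do not carry over. Pictures are saved under pics/ and viewed, at most 10 in all, crops included, and the job is handed in when it is done.

```bash
mkdir -p pics; cat > h.py <<'E'
from station import *
import numpy as np, cv2
from scipy.spatial.transform import Rotation as R
def cam(name):
    c=get_calibration(name); K=np.array(c['intrinsics'])
    if 'world_from_camera' in c: T=np.array(c['world_from_camera'])
    else:
        o=get_obs(); W=np.eye(4); W[:3,:3]=R.from_rotvec(o['tool_rot']).as_matrix(); W[:3,3]=o['tool_pos']
        T=W@np.array(c['tool_from_camera'])
    return K,T,c
def ray(K,T,u,v,z):
    d=np.linalg.solve(K,[u,v,1.]); d=T[:3,:3]@(d*[1,-1,-1]); o=T[:3,3]
    return o+d*(z-o[2])/d[2]
def proj(K,T,p):
    q=np.linalg.inv(T)@np.append(p,1); q=K@(q[:3]*[1,-1,-1]); return q[:2]/q[2]
def save(n,im): cv2.imwrite('pics/'+n,cv2.cvtColor(im,cv2.COLOR_RGB2BGR))
E
python3 - <<'E'
from h import *
o=get_obs(); print(o)
for n in ['scene','side','wrist']:
    K,T,c=cam(n); print(n,K.round(1).tolist(),T.round(3).tolist(),[k for k in c])
    im=get_image(n); save(n+'0.png',im)
a=cv2.imread('pics/scene0.png');b=cv2.imread('pics/side0.png')
for q,cm in [('stand','scene'),('stand','side'),('workholder','scene'),('lifter_grip','scene'),('carrier','scene'),('workholder','side')]:
    print(q,cm,[(np.round(d['confidence'],2),np.round(d['rect'])) for d in cut_out(q,cm)[:4]])
E
```

```text
{'t': 0.0, 'q': array([ 1.09202450e+00,  5.33343728e-02,  1.61425448e+00, -1.79050733e-05,
        1.47600138e+00, -1.19028089e-01]), 'dq': array([ 9.04572871e-04,  1.31485289e-03, -9.04636461e-05,  1.85217253e-03,
       -1.60542654e-03,  1.11608561e-03]), 'effort': array([-5.83897563e-04, -3.93652046e+01, -3.70188046e+01, -1.49750817e-04,
        6.78429191e-03,  4.29230710e-06]), 'tool_pos': array([0.21976068, 0.58444168, 0.23010056]), 'tool_rot': array([-5.61936857e-01, -3.09034525e+00,  3.00636450e-03]), 'contact_force': array([-0.24030006,  0.04011709,  0.12720197]), 'wrist_torque': array([0.0493656 , 0.01920805, 0.05529723]), 'grip_force': 0.0, 'opening': 0.08553980860661357}
scene [[369.8, 0.0, 252.6], [0.0, 369.8, 189.3], [0.0, 0.0, 1.0]] [[-0.684, -0.594, 0.424, 0.963], [0.729, -0.561, 0.392, 0.198], [0.005, 0.577, 0.817, 0.96], [0.0, 0.0, 0.0, 1.0]] ['intrinsics', 'world_from_camera']
side [[367.5, 0.0, 252.0], [0.0, 367.5, 192.8], [0.0, 0.0, 1.0]] [[-0.993, 0.088, -0.075, 0.433], [-0.115, -0.683, 0.721, 0.537], [0.012, 0.725, 0.689, 0.809], [0.0, 0.0, 0.0, 1.0]] ['intrins
[... 269 characters left out ...]
86), array([176., 119.,  65.,  46.])), (np.float64(0.82), array([208., 180.,  62.,  58.])), (np.float64(0.73), array([262., 216.,  59.,  67.])), (np.float64(0.71), array([300., 149.,  48.,  56.]))]
stand side [(np.float64(0.91), array([252., 171.,  71.,  24.])), (np.float64(0.88), array([348., 211.,  83.,  36.])), (np.float64(0.79), array([281., 128.,  63.,  23.])), (np.float64(0.68), array([250., 224.,  77.,  21.]))]
workholder scene [(np.float64(0.74), array([355., 338.,  78.,  91.]))]
lifter_grip scene [(np.float64(0.7), array([263., 205.,  38.,  44.]))]
carrier scene [(np.float64(0.67), array([245., 226.,  28.,  25.]))]
workholder side [(np.float64(0.9), array([176., 358., 104.,  50.]))]
```

View pics/scene0.png

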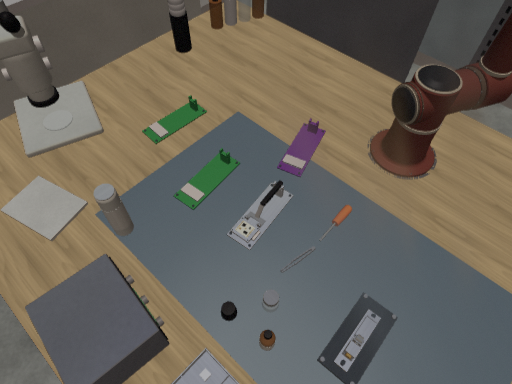

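View pics/side0.png

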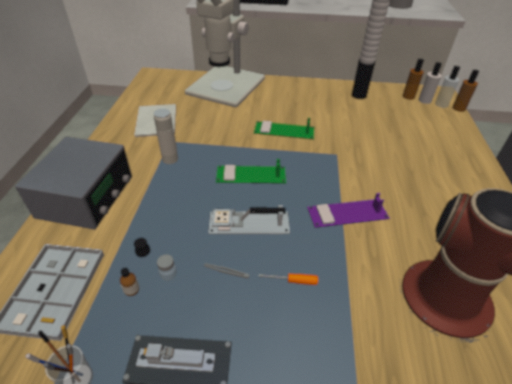

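```bash
cat > m.py <<'E'
from h import *
def rects(qs,cams):
  for cm in cams:
    get_image(cm); K,T,c=cam(cm)
    for q,z,near in qs:
        for d in cut_out(q,cm)[:5]:
            m=d['region'].astype(np.uint8)
            cs,_=cv2.findContours(m,cv2.RETR_EXTERNAL,cv2.CHAIN_APPROX_NONE)
            p=np.vstack(cs)[:,0]
            w=np.array([ray(K,T,u,v,z)[:2] for u,v in p],np.float32)*1000
            (c0,s,a)=cv2.minAreaRect(w)
            print(cm,q,round(d['confidence'],2),'px',np.round(d['rect'][:2]),'c',np.round(c0),'s',np.round(s),'a',round(a,1))
E
python3 - <<'E'
from m import *
rects([('stand',.006,0),('workholder',.01,0),('jar',.03,0),('tweezers',.004,0),('driver',.01,0),('lifter_grip',.054,0),('carrier',.025,0)],['scene','side'])
a=cv2.imread('pics/scene0.png');b=cv2.imread('pics/side0.png')
f=lambda im,x,y,w,h:cv2.resize(im[y:y+h,x:x+w],(400,300),interpolation=cv2.INTER_CUBIC)
cv2.imwrite('pics/c1.png',np.vstack([np.hstack([f(a,222,175,84,80),f(a,305,284,100,100)]),np.hstack([f(b,200,195,100,50),f(b,120,330,120,54)])]))
E
```

```text
scene stand 0.74 px [175. 120.] c [ 437. -680.] s [241. 105.] a 0.5
scene stand 0.72 px [208. 180.] c [ 531. -394.] s [244.  89.] a 7.3
scene stand 0.64 px [260. 217.] c [ 513. -179.] s [241.  86.] a 7.3
scene stand 0.63 px [300. 147.] c [ 215. -259.] s [260.  86.] a 15.9
scene stand 0.54 px [264. 205.] c [ 470. -187.] s [176.  54.] a 5.4
scene workholder 0.76 px [354. 339.] c [618. 236.] s [218. 101.] a 2.6
scene workholder 0.59 px [273. 301.] c [698.  17.] s [58. 44.] a 40.9
scene jar 0.86 px [275. 301.] c [703.  21.] s [57. 41.] a 40.9
scene tweezers 0.64 px [299. 262.] c [553.  -6.] s [  8. 111.] a 79.0
scene tweezers 0.37 px [260. 218.] c [ 512. -180.] s [242.  85.] a 7.3
scene driver 0.66 px [336. 222.] c [388.   1.] s [ 25. 144.] a 88.6
scene lifter_grip 0.69 px [265. 206.] c [ 494. -167.] s [170.  55.] a 4.7
scene carrier 0.6 px [246. 228.] c [ 597. -170.] s [59. 67.] a 3.7
side stand 0.94 px [251. 171.] c [ 538. -415.] s [232. 126.] a 6.0
side stand 0.75 px [349. 212.] c [ 221. -268.] s [249. 110.] a 16.9
side stand 0.71 px [177. 360.] c [617. 231.] s [218. 102.] a 4.8
side stand 0.71 px [287. 279.] c [394.  -4.] s [151.  30.] a 1.8
side stand 0.66 px [281. 128.] c [ 441. -687.] s [236. 140.] a 7.6
side workholder 0.8 px [177. 359.] c [616. 231.] s [219.  99.] a 6.8
side jar 0.73 px [166. 270.] c [703.  18.] s [40. 77.] a 22.2
side tweezers 0.64 px [228. 270.] c [554.  -8.] s [ 18. 122.] a 80.6
side lifter_grip 0.96 px [258. 216.] c [ 493. -176.] s [149.  51.] a 33.6
side carrier 0.58 px [220. 218.] c [ 594. -171.] s [57. 67.] a 7.2
```

View pics/c1.png

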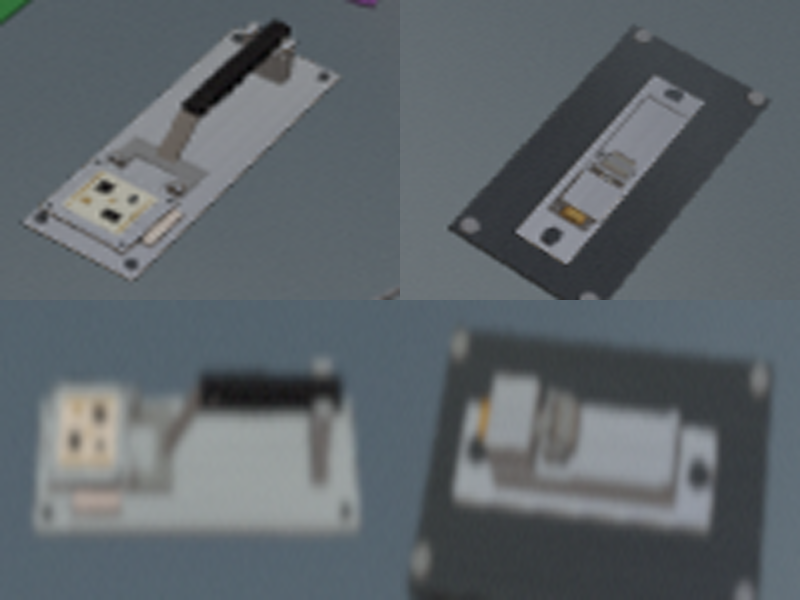

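```bash
cat >> h.py <<'E'
def go(x,y,z,yaw):  # yaw deg of stand-type x axis; tool x = -that axis, tool z down
    o=get_obs(); Rt=R.from_rotvec(o['tool_rot']); c,s=np.cos(np.radians(yaw)),np.sin(np.radians(yaw))
    G=R.from_matrix(np.array([[-c,-s,0],[-s,c,0],[0,0,-1]]).T) if 0 else R.from_matrix(np.column_stack([[-c,-s,0],[-s,c,0],[0,0,-1]]))
    print('t',round(o['t'],2),'offset',(Rt.inv().apply(np.array([x,y,z])-o['tool_pos'])).round(4),'twist',np.degrees((Rt.inv()*G).as_rotvec()).round(2))
E
python3 -c "
from h import *
go(.55,.23,.25,5)"
```

```text
t 1.25 offset [-0.4338 -0.2161 -0.0187] twist [ -0.     0.   -25.61]
```

```bash
python3 -m crank '[{"offset":[-0.434,-0.216,-0.019],"twist":[0,0,-25.6]},{"offset":[-0.434,-0.216,-0.019],"twist":[0,0,-25.6]},{"offset":[-0.434,-0.216,-0.019],"twist":[0,0,-25.6]},{"offset":[-0.434,-0.216,-0.019],"twist":[0,0,-25.6]},{"offset":[-0.434,-0.216,-0.019],"twist":[0,0,-25.6]},{"offset":[-0.434,-0.216,-0.019],"twist":[0,0,-25.6]},{"offset":[-0.434,-0.216,-0.019],"twist":[0,0,-25.6]},{"offset":[-0.434,-0.216,-0.019],"twist":[0,0,-25.6]},{"offset":[-0.434,-0.216,-0.019],"twist":[0,0,-25.6]},{"offset":[-0.434,-0.216,-0.019],"twist":[0,0,-25.6]},{"offset":[-0.434,-0.216,-0.019],"twist":[0,0,-25.6]}]'
python3 - <<'E'
from m import *
K,T,c=cam('wrist'); im=get_image('wrist'); save('w1.png',im)
print([proj(K,T,p).round() for p in [(.617,.233,.01),(.51,.223,.01),(.72,.24,.01)]])
rects([('workholder',.01,0)],['wrist'])
go(.50,-.18,.25,6)
E
```

```text
t: 2.62
tool_pos: [0.5494, 0.231, 0.2503]
tool_rot: [0.139, -3.138, -0.0]
contact_force: [0.2, 0.4, 0.1]
opening: 0.0855
grip_force: 0.0
[array([255., 206.]), array([254., 132.]), array([254., 267.])]
wrist workholder 0.59 px [258. 201.] c [616. 235.] s [217. 102.] a 2.4
wrist workholder 0.54 px [105. 252.] c [715.   7.] s [44. 90.] a 49.2
t 2.77 offset [ 8.58e-02 -4.05e-01  3.00e-04] twist [ 0.    0.   -0.91]
```

View pics/w1.png

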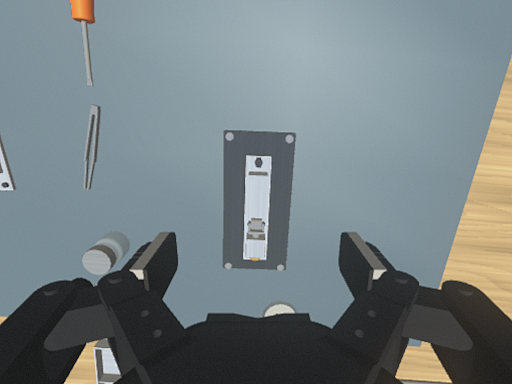

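```bash
python3 - <<'E'
from h import *
K,T,c=cam('wrist')
for u,v,z in [(258,172,.04),(258,176,.04),(257,220,.053),(224,130,.01),(296,132,.01),(290,270,.01),(222,268,.01)]: print(u,v,ray(K,T,u,v,z).round(4))
E
python3 -m crank '[{"offset":[0.086,-0.405,0],"twist":[0,0,-1]},{"offset":[0.086,-0.405,0],"twist":[0,0,-1]},{"offset":[0.086,-0.405,0],"twist":[0,0,-1]},{"offset":[0.086,-0.405,0],"twist":[0,0,-1]},{"offset":[0.086,-0.405,0],"twist":[0,0,-1]},{"offset":[0.086,-0.405,0],"twist":[0,0,-1]},{"offset":[0.086,-0.405,0],"twist":[0,0,-1]},{"offset":[0.086,-0.405,0],"twist":[0,0,-1]},{"offset":[0.086,-0.405,0],"twist":[0,0,-1]}]'
python3 - <<'E'
from m import *
K,T,c=cam('wrist'); im=get_image('wrist'); save('w2.png',im[80:,100:420].repeat(2,0).repeat(2,1)[:600])
rects([('stand',.006,0),('lifter_grip',.054,0),('carrier',.025,0)],['wrist'])
E
```

```text
258 172 [0.5593 0.2327 0.04  ]
258 176 [0.5647 0.2332 0.04  ]
257 220 [0.622  0.2369 0.053 ]
224 130 [0.5114 0.1816 0.01  ]
296 132 [0.5053 0.2804 0.01  ]
290 270 [0.7206 0.2982 0.01  ]
222 268 [0.7266 0.1901 0.01  ]
t: 3.9
tool_pos: [0.4998, -0.1801, 0.2503]
tool_rot: [-0.165, 3.137, 0.001]
contact_force: [-0.8, 0.6, -0.2]
opening: 0.0854
grip_force: 0.0
wrist stand 0.89 px [234.  18.] c [ 324. -229.] s [37. 86.] a 6.1
wrist stand 0.76 px [255. 165.] c [ 515. -181.] s [231.  85.] a 7.0
wrist stand 0.63 px [ 99. 162.] c [ 536. -401.] s [231.  97.] a 6.2
wrist lifter_grip 0.56 px [256. 149.] c [ 483. -184.] s [139.  51.] a 6.1
wrist lifter_grip 0.49 px [491. 257.] c [600. 156.] s [205.  60.] a 20.4
wrist carrier 0.62 px [255. 227.] c [ 593. -174.] s [57. 63.] a 6.1
```

View pics/w2.png

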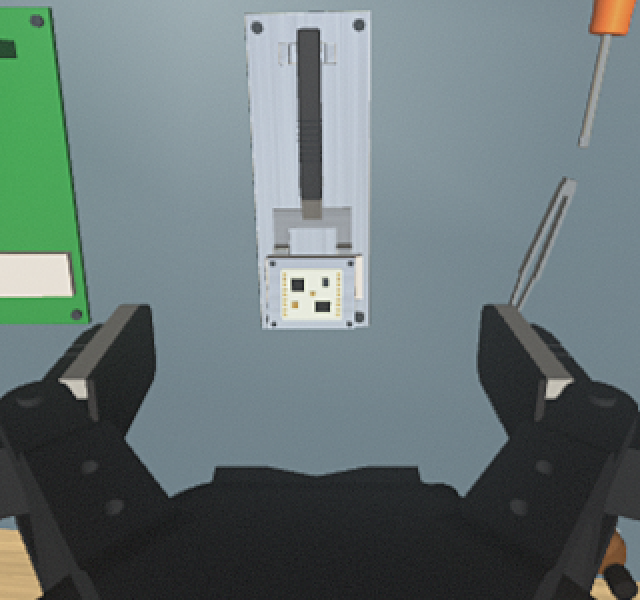

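```bash
python3 - <<'E'
from h import *
K,T,c=cam('wrist')
a=ray(K,T,254.3,94.5,.062);b=ray(K,T,256,179,.062);d=b-a
print(a,b,np.linalg.norm(d),np.degrees(np.arctan2(d[1],d[0])), a+d*65/102)
u=d/np.linalg.norm(d); g=a+d*77/102; print(g)
for x,y in [(268,255.5),(360,256.5),(354,327.5),(267,327.5)]: print(ray(K,T,x/2+100,y/2+80,.025).round(4))
go(g[0],g[1],.10,6.6); go(g[0],g[1],.035,6.6)
E
```

```text
[ 0.41493803 -0.19231509  0.062     ] [ 0.5139924  -0.18001233  0.062     ] 0.09981545414885092 7.0799956377032744 [ 0.47806091 -0.1844751   0.062     ]
[ 0.48971437 -0.18302771  0.062     ]
[ 0.5687 -0.2062  0.025 ]
[ 0.5625 -0.1407  0.025 ]
[ 0.6185 -0.138   0.025 ]
[ 0.6254 -0.2023  0.025 ]
t 4.15 offset [ 0.0105 -0.0021  0.1503] twist [ 0.    0.   -0.51]
t 4.15 offset [ 0.0105 -0.0021  0.2153] twist [ 0.    0.   -0.51]
```

```bash
python3 -m crank '[{"offset":[0.0105,-0.002,0.06],"twist":[0,0,-0.7]},{"offset":[0.0105,-0.002,0.12],"twist":[0,0,-0.7]},{"offset":[0.0105,-0.002,0.16],"twist":[0,0,-0.7]},{"offset":[0.0105,-0.002,0.19],"twist":[0,0,-0.7]},{"offset":[0.0105,-0.002,0.21],"twist":[0,0,-0.7]},{"offset":[0.0105,-0.002,0.2155],"twist":[0,0,-0.7]},{"offset":[0.0105,-0.002,0.2155],"twist":[0,0,-0.7]},{"offset":[0.0105,-0.002,0.2155],"twist":[0,0,-0.7]}]'
python3 -m crank '[{"offset":[0,0,0],"twist":[0,0,0]},{"offset":[0,0,0],"twist":[0,0,0]},{"offset":[0,0,0],"twist":[0,0,0]},{"offset":[0,0,0],"twist":[0,0,0]},{"offset":[0,0,0],"twist":[0,0,0]},{"offset":[0,0,0],"twist":[0,0,0]},{"offset":[0,0,0],"twist":[0,0,0]},{"offset":[0,0,0],"twist":[0,0,0]}]' 0 90
```

```text
t: 5.15
tool_pos: [0.4905, -0.1844, 0.0362]
tool_rot: [-0.184, 3.134, -0.002]
contact_force: [0.4, -0.4, -0.4]
opening: 0.0855
grip_force: 0.0
t: 6.15
tool_pos: [0.4896, -0.1842, 0.0351]
tool_rot: [-0.183, 3.136, -0.0]
contact_force: [-1.6, -0.7, 3.4]
opening: 0.0123
grip_force: 88.4
```

```bash
python3 -m crank '[{"offset":[0,0,-0.001],"twist":[0,0,0]},{"offset":[0,0,-0.003],"twist":[0,0,0]},{"offset":[0,0,-0.006],"twist":[0,0,0]},{"offset":[0,0,-0.01],"twist":[0,0,0]},{"offset":[0,0,-0.016],"twist":[0,0,0]},{"offset":[0,0,-0.024],"twist":[0,0,0]},{"offset":[0,0,-0.032],"twist":[0,0,0]},{"offset":[0,0,-0.04],"twist":[0,0,0]},{"offset":[0,0,-0.046],"twist":[0,0,0]},{"offset":[0,0,-0.049],"twist":[0,0,0]},{"offset":[0,0,-0.05],"twist":[0,0,0]},{"offset":[0,0,-0.05],"twist":[0,0,0]},{"offset":[0,0,-0.05],"twist":[0,0,0]}]'
python3 - <<'E'
from h import *
K,T,c=cam('wrist'); im=get_image('wrist'); save('w3.png',im[100:330,150:362].repeat(2,0).repeat(2,1))
a=get_image('side'); save('s3.png',a[150:250,170:310].repeat(5,0).repeat(5,1))
print(get_obs())
E
```

```text
t: 7.78
tool_pos: [0.4893, -0.1839, 0.0845]
tool_rot: [0.183, -3.136, -0.0]
contact_force: [-0.8, 0.2, -2.1]
opening: 0.0123
grip_force: 87.7
{'t': 7.875, 'q': array([-5.01997211e-01, -5.17756136e-02,  1.97401678e+00, -2.35548307e-05,
        1.21985601e+00, -2.18944794e+00]), 'dq': array([ 0.00040019, -0.00177794, -0.00097172,  0.00109984, -0.00146125,
       -0.0001465 ]), 'effort': array([-1.56195497e-04, -3.25413287e+01, -3.48594618e+01,  5.43767202e-02,
       -8.22055852e-02, -4.50010384e-05]), 'tool_pos': array([ 0.48932419, -0.18395344,  0.08451724]), 'tool_rot': array([ 1.83123533e-01, -3.13581108e+00, -3.91697780e-04]), 'contact_force': array([-1.08426103, -0.08553512, -2.22231042]), 'wrist_torque': array([-0.06035035,  0.07080705, -0.03145961]), 'grip_force': 87.66440391540527, 'opening': 0.01281770704327112}
```

View pics/w3.png

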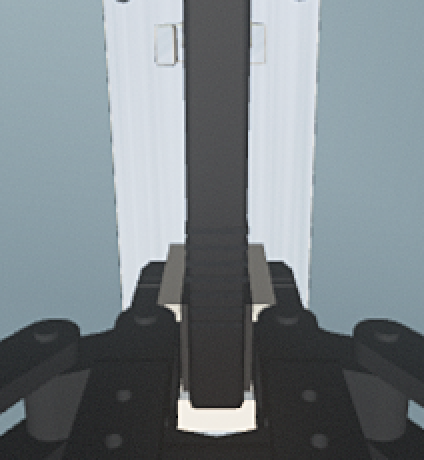

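```bash
python3 - <<'E'
from h import *
K,T,c=cam('wrist')
print('front',ray(K,T,258,302,.1115))
W=np.eye(4);W[:3,:3]=R.from_rotvec([.139,-3.138,0]).as_matrix();W[:3,3]=[.5494,.231,.2503]
T1=W@np.array(c['tool_from_camera'])
im=cv2.imread('pics/w1.png')[125:275,215:305]; s=4
im=cv2.resize(im,None,fx=s,fy=s,interpolation=cv2.INTER_CUBIC)
def P(x,y,z):
    a=np.radians(3); p=[.616+x*np.cos(a)-y*np.sin(a),.235+x*np.sin(a)+y*np.cos(a),z]
    return tuple(int(t) for t in (proj(K,T1,p)-[215,125]+.5)*s)
im2=im.copy()
for x,y in [(-.1075,.05),(-.1075,-.05),(.1075,.05),(.1075,-.05)]: cv2.circle(im2,P(x,y,.01),4,(0,0,255),1)
for sh,col in [(0,(0,0,255)),(-.014,(0,160,0))]:
  for x,z in [(-.028,.04),(-.034,.04),(.0255,.045)]: cv2.line(im2,P(x+sh,-.013,z),P(x+sh,.013,z),col,1)
cv2.imwrite('pics/z1.png',np.hstack([im,im2]))
E
```

```text
front [ 0.51207291 -0.18043879  0.1115    ]
```

View pics/z1.png

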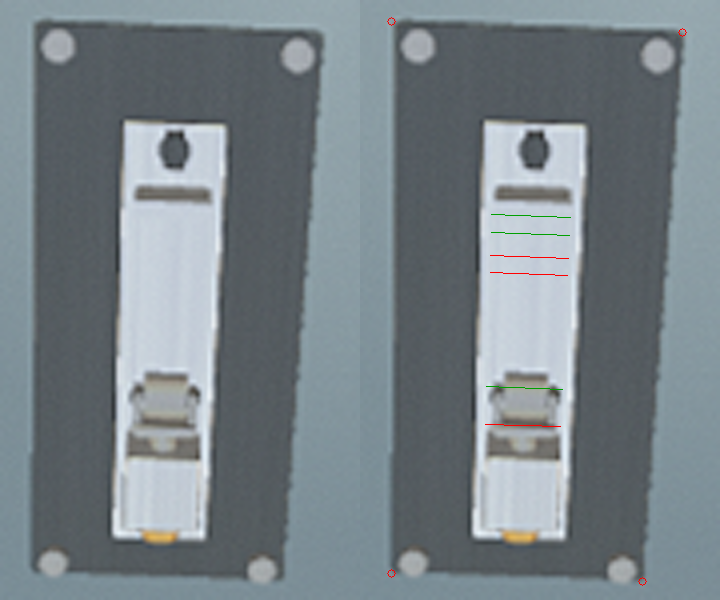

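```bash
python3 -c "
from h import *
go(.4677,.2272,.0885,3)"
```

```text
t 7.88 offset [-0.0264  0.4109 -0.0039] twist [ 0.01 -0.02  3.68]
```

```bash
python3 -m crank '[{"offset":[0,0.005,-0.004],"twist":[0,0,0]},{"offset":[-0.001,0.015,-0.004],"twist":[0,0,0]},{"offset":[-0.002,0.03,-0.004],"twist":[0,0,0.2]},{"offset":[-0.003,0.05,-0.004],"twist":[0,0,0.4]},{"offset":[-0.005,0.075,-0.004],"twist":[0,0,0.6]},{"offset":[-0.0065,0.1,-0.004],"twist":[0,0,0.8]},{"offset":[-0.0085,0.13,-0.004],"twist":[0,0,1.1]},{"offset":[-0.0105,0.16,-0.004],"twist":[0,0,1.4]},{"offset":[-0.0125,0.19,-0.004],"twist":[0,0,1.7]},{"offset":[-0.0145,0.22,-0.004],"twist":[0,0,2.0]},{"offset":[-0.0165,0.25,-0.004],"twist":[0,0,2.3]},{"offset":[-0.0185,0.28,-0.004],"twist":[0,0,2.6]},{"offset":[-0.0203,0.31,-0.004],"twist":[0,0,2.9]},{"offset":[-0.0218,0.335,-0.004],"twist":[0,0,3.1]},{"offset":[-0.023,0.355,-0.004],"twist":[0,0,3.3]},{"offset":[-0.0243,0.375,-0.004],"twist":[0,0,3.5]},{"offset":[-0.0252,0.39,-0.004],"twist":[0,0,3.6]},{"offset":[-0.0259,0.4,-0.004],"twist":[0,0,3.7]},{"offset":[-0.0263,0.407,-0.004],"twist":[0,0,3.7]},{"offset":[-0.0264,0.411,-0.004],"twist":[0,0,3.7]}]'
python3 -m crank '[{"offset":[0,0,0],"twist":[0,0,0]},{"offset":[0,0,0],"twist":[0,0,0]}]'
python3 - <<'E'
from h import *
o=get_obs(); Rt=R.from_rotvec(o['tool_rot']); t=o['tool_pos']
def M(x,y,z): # blade frame -> world
    return t+Rt.apply([-(x+.1035),y,-(z-.0181)])
out=[]
print(o['t'],t,np.degrees((R.from_rotvec([0,np.pi,0]).inv()*Rt).as_rotvec()),o['contact_force'],o['wrist_torque'])
for n,(w,h) in [('side',(400,300)),('scene',(400,300))]:
    im=get_image(n); save(n+'4.png',im); K,T,c=cam(n)
    ce=proj(K,T,M(-.05,0,.02)); x0,y0=int(ce[0]-40),int(min(ce[1]-30,384-60)); s=5
    cr=cv2.resize(cv2.cvtColor(im,cv2.COLOR_RGB2BGR)[y0:y0+60,x0:x0+80],None,fx=s,fy=s,interpolation=cv2.INTER_CUBIC)
    c2=cr.copy()
    P=lambda *p: tuple(int(v) for v in (proj(K,T,M(*p))-[x0,y0]+.5)*s)
    # carrier top z=.008, underside; handle edges
    for zz in (0,.008):
        q=np.array([P(x+.0015,y,zz) for x,y in [(-.028,-.032),(.028,-.032),(.028,.032),(-.028,.032)]]); cv2.polylines(c2,[q],True,(0,0,255),1)
    q=np.array([P(x,y,.045) for x,y in [(-.180,-.007),(-.078,-.007),(-.078,.007),(-.180,.007)]]); cv2.polylines(c2,[q],True,(0,255,0),1)
    out.append(np.hstack([cr,c2]))
cv2.imwrite('pics/o4.png',np.vstack(out))
E
```

```text
t: 10.38
tool_pos: [0.4678, 0.2274, 0.0888]
tool_rot: [0.082, -3.14, 0.0]
contact_force: [1.2, 0.5, -2.6]
opening: 0.0126
grip_force: 87.8
t: 10.62
tool_pos: [0.4679, 0.2269, 0.0888]
tool_rot: [0.081, -3.14, 0.0]
contact_force: [0.1, -0.0, -3.2]
opening: 0.0125
grip_force: 87.8
10.625 [0.4679181  0.22692851 0.08878192] [ 0.01197672  0.00417558 -2.96150055] [ 0.10543773 -0.01050295 -3.18631952] [-0.02325835  0.15120546  0.02290065]
```

View pics/o4.png

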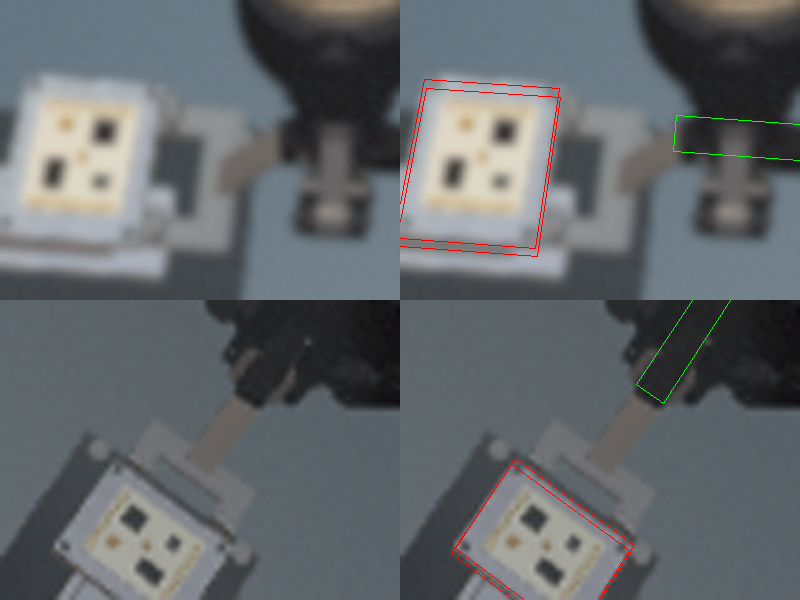

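```bash
cat >> h.py <<'E'
def feel(n=8):
    F=[]
    for i in range(n): get_image('wrist'); o=get_obs(); F.append(np.r_[o['contact_force'],o['wrist_torque']])
    F=np.array(F); print('t',round(o['t'],2),'F',F.mean(0).round(2),'sd',F.std(0).round(2)[:3],'tcp',o['tool_pos'].round(4))
E
python3 -m crank '[{"offset":[0,0,0.002],"twist":[0,0,0]},{"offset":[0,0,0.006],"twist":[0,0,0]},{"offset":[0,0,0.012],"twist":[0,0,0]},{"offset":[0,0,0.018],"twist":[0,0,0]},{"offset":[0,0,0.023],"twist":[0,0,0]},{"offset":[0,0,0.026],"twist":[0,0,0]},{"offset":[0,0,0.028],"twist":[0,0,0]},{"offset":[-0.001,0,0.028],"twist":[0,0,0]},{"offset":[-0.003,0,0.028],"twist":[0,0,0]},{"offset":[-0.006,0,0.028],"twist":[0,0,0]},{"offset":[-0.009,0,0.028],"twist":[0,0,0]},{"offset":[-0.011,0,0.028],"twist":[0,0,0]},{"offset":[-0.012,0,0.028],"twist":[0,0,0]},{"offset":[-0.012,0,0.028],"twist":[0,0,0]},{"offset":[-0.012,0,0.028],"twist":[0,0,0]}]'
python3 -c "
from h import *
feel()"
```

```text
t: 12.6
tool_pos: [0.4798, 0.2279, 0.0608]
tool_rot: [0.082, -3.14, 0.0]
contact_force: [-0.1, 0.9, -2.3]
opening: 0.0125
grip_force: 87.8
t 13.0 F [ 0.04  0.07 -2.53 -0.02  0.11 -0.01] sd [0.5  0.6  0.55] tcp [0.4798 0.2278 0.0608]
```

```bash
python3 -m crank '[{"offset":[-0.001,0,0],"twist":[0,0,0]},{"offset":[-0.002,0,0],"twist":[0,0,0]},{"offset":[-0.003,0,0],"twist":[0,0,0]},{"offset":[-0.004,0,0],"twist":[0,0,0]},{"offset":[-0.005,0,0],"twist":[0,0,0]},{"offset":[-0.006,0,0],"twist":[0,0,0]},{"offset":[-0.007,0,0],"twist":[0,0,0]},{"offset":[-0.008,0,0],"twist":[0,0,0]},{"offset":[-0.008,0,0],"twist":[0,0,0]}]'
python3 -c "
from h import *
feel()"
python3 -m crank '[{"offset":[-0.001,0,0],"twist":[0,0,0]},{"offset":[-0.002,0,0],"twist":[0,0,0]},{"offset":[-0.003,0,0],"twist":[0,0,0]},{"offset":[-0.003,0,0],"twist":[0,0,0]}]'
python3 -c "
from h import *
feel(6)"
```

```text
t: 14.12
tool_pos: [0.4879, 0.2283, 0.0608]
tool_rot: [-0.082, 3.14, 0.0]
contact_force: [0.5, -1.0, -2.4]
opening: 0.0128
grip_force: 87.8
t 14.53 F [-0.13  0.02 -2.3   0.    0.11  0.01] sd [0.14 0.34 0.47] tcp [0.4878 0.2283 0.0608]
t: 15.02
tool_pos: [0.4908, 0.2284, 0.0607]
tool_rot: [0.082, -3.14, 0.0]
contact_force: [-1.1, -0.8, -2.4]
opening: 0.0124
grip_force: 87.8
t 15.32 F [-0.28 -0.31 -2.6  -0.02  0.16 -0.02] sd [0.22 0.3  0.4 ] tcp [0.4908 0.2284 0.0608]
```

```bash
for i in 1 2; do python3 -m crank '[{"offset":[-0.001,0,0],"twist":[0,0,0]},{"offset":[-0.002,0,0],"twist":[0,0,0]},{"offset":[-0.002,0,0],"twist":[0,0,0]}]' | grep t:
python3 -c "
from h import *
feel(6)"; done
```

```text
t: 15.7
tool_rot: [0.082, -3.14, 0.0]
t 16.0 F [-0.01 -0.2  -2.59 -0.02  0.21 -0.  ] sd [0.25 0.43 0.51] tcp [0.4928 0.2285 0.0608]
t: 16.38
tool_rot: [0.082, -3.139, 0.0]
t 16.68 F [-2.41 -0.88 -2.66 -0.14  0.57 -0.05] sd [0.38 0.45 0.37] tcp [0.4945 0.2286 0.0606]
```

```bash
python3 -m crank '[{"offset":[-0.0005,0,0],"twist":[0,0,0]},{"offset":[-0.001,0,0],"twist":[0,0,0]},{"offset":[-0.0015,0,0],"twist":[0,0,0]},{"offset":[-0.002,0,0],"twist":[0,0,0]},{"offset":[-0.002,0,0],"twist":[0,0,0]}]' | grep t:
python3 -c "
from h import *
feel(8)"
```

```text
t: 17.3
tool_rot: [0.082, -3.14, 0.0]
t 17.7 F [-4.89 -0.69 -2.35 -0.18  0.94 -0.09] sd [0.8 0.5 0.6] tcp [0.4967 0.2287 0.0607]
```

```bash
python3 -m crank '[{"offset":[0,0,0.0005],"twist":[0,0,0]},{"offset":[0,0,0.0015],"twist":[0,0,0]},{"offset":[0,0,0.0025],"twist":[0,0,0]},{"offset":[0,0,0.0035],"twist":[0,0,0]},{"offset":[0,0,0.004],"twist":[0,0,0]},{"offset":[0,0,0.004],"twist":[0,0,0]}]' | grep t:
python3 -c "
from h import *
feel(6)"
python3 -m crank '[{"offset":[0,0,0.001],"twist":[0,0,0]},{"offset":[0,0,0.002],"twist":[0,0,0]},{"offset":[0,0,0.003],"twist":[0,0,0]},{"offset":[0,0,0.004],"twist":[0,0,0]},{"offset":[0,0,0.0045],"twist":[0,0,0]},{"offset":[0,0,0.0045],"twist":[0,0,0]}]' | grep t:
python3 -c "
from h import *
feel(6)"
```

```text
t: 18.45
tool_rot: [-0.082, 3.141, 0.0]
t 18.75 F [-4.26 -1.11 -2.42 -0.16  0.92 -0.08] sd [0.33 0.33 0.44] tcp [0.4968 0.2288 0.0568]
t: 19.5
tool_rot: [0.082, -3.14, -0.0]
t 19.8 F [-8.94 -0.97  3.75 -0.25  1.28 -0.13] sd [0.49 0.58 0.41] tcp [0.4967 0.229  0.0532]
```

```bash
python3 - <<'E'
from h import *
o=get_obs(); Rt=R.from_rotvec(o['tool_rot']); t=o['tool_pos']
def M(x,y,z): return t+Rt.apply([-(x+.1035),y,-(z-.0181)])
out=[]
for n in ['side','scene']:
    im=get_image(n); save(n+'5.png',im); K,T,c=cam(n)
    ce=proj(K,T,M(-.02,0,.02)); x0,y0=int(ce[0]-33),int(min(ce[1]-25,384-50)); s=6
    cr=cv2.resize(cv2.cvtColor(im,cv2.COLOR_RGB2BGR)[y0:y0+50,x0:x0+66],None,fx=s,fy=s,interpolation=cv2.INTER_CUBIC)
    c2=cr.copy()
    P=lambda *p: tuple(int(v) for v in (proj(K,T,M(*p))-[x0,y0]+.5)*s)
    for zz,col in ((.009,(0,0,255)),(.013,(0,255,0))):
        q=np.array([P(x-.0015,y,zz) for x,y in [(-.028,-.032),(.028,-.032),(.028,.032),(-.028,.032)]]); cv2.polylines(c2,[q],True,col,1)
    out.append(np.hstack([cr,c2]))
cv2.imwrite('pics/o5.png',np.vstack(out))
E
```

```text
(no output)
```

View pics/o5.png

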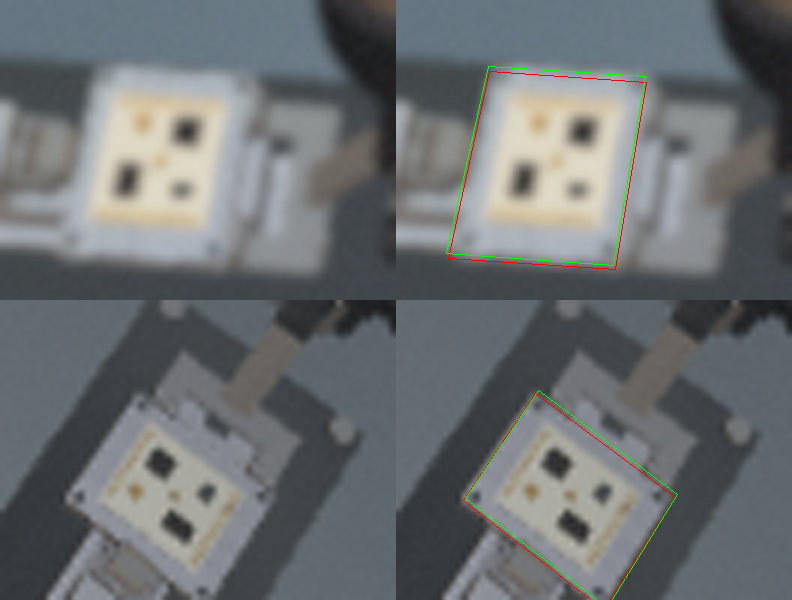

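```bash
python3 -m crank '[{"offset":[0.0005,0,0],"twist":[0,0,0]},{"offset":[0.001,0,0],"twist":[0,0,0]},{"offset":[0.001,0,0],"twist":[0,0,0]}]' | grep t:
python3 -c "
from h import *
feel(6)"
```

```text
t: 20.27
tool_rot: [-0.082, 3.138, 0.001]
t 20.57 F [-2.59 -0.68 -0.43 -0.06  0.39 -0.05] sd [0.53 0.52 0.48] tcp [0.4965 0.2289 0.0527]
```

```bash
python3 -m crank '[{"offset":[0.0005,0,0],"twist":[0,0,0]},{"offset":[0.0012,0,0],"twist":[0,0,0]},{"offset":[0.0012,0,0],"twist":[0,0,0]}]' | grep t:
python3 -c "
from h import *
feel(6)"
```

```text
t: 20.95
tool_rot: [-0.082, 3.139, 0.0]
t 21.25 F [ 0.42  0.02 -1.91 -0.01  0.    0.  ] sd [0.47 0.13 0.51] tcp [0.4948 0.2287 0.0523]
```

```bash
python3 -m crank '[{"offset":[0.0005,0,0.001],"twist":[0,0,0]},{"offset":[0.0005,0,0.002],"twist":[0,0,0]},{"offset":[0.0005,0,0.0035],"twist":[0,0,0]},{"offset":[0.0005,0,0.005],"twist":[0,0,0]},{"offset":[0.0005,0,0.006],"twist":[0,0,0]},{"offset":[0.0005,0,0.006],"twist":[0,0,0]}]' | grep t:
python3 -c "
from h import *
feel(5)"
```

```text
t: 22.0
tool_rot: [0.082, -3.14, 0.0]
t 22.25 F [ 0.13 -0.19 -1.52  0.01  0.01  0.01] sd [0.37 0.47 0.55] tcp [0.4942 0.2286 0.0464]
```

```bash
python3 -m crank '[{"offset":[0.001,0,0],"twist":[0,0,0]},{"offset":[0.003,0,0],"twist":[0,0,0]},{"offset":[0.006,0,0],"twist":[0,0,0]},{"offset":[0.01,0,0],"twist":[0,0,0]},{"offset":[0.015,0,0],"twist":[0,0,0]},{"offset":[0.02,0,0],"twist":[0,0,0]}]'
python3 -m crank '[{"offset":[0.006,0,0],"twist":[0,0,0]},{"offset":[0.014,0,0],"twist":[0,0,0]},{"offset":[0.024,0,0],"twist":[0,0,0]},{"offset":[0.036,0,0],"twist":[0,0,0]},{"offset":[0.048,0,0],"twist":[0,0,0]},{"offset":[0.058,0,0],"twist":[0,0,0]},{"offset":[0.065,0,0],"twist":[0,0,0]},{"offset":[0.07,0,-0.01],"twist":[0,0,0]},{"offset":[0.07,0,-0.02],"twist":[0,0,0]},{"offset":[0.07,0,-0.03],"twist":[0,0,0]},{"offset":[0.07,0,-0.042],"twist":[0,0,0]},{"offset":[0.07,0,-0.042],"twist":[0,0,0]}]'
python3 - <<'E'
from m import *
rects([('carrier',.044,0)],['scene','side'])
go(.4893,-.1841,.0845,6.7)
E
```

```text
t: 23.0
tool_pos: [0.4737, 0.2275, 0.0463]
tool_rot: [0.082, -3.14, 0.0]
contact_force: [1.3, 0.4, -0.9]
opening: 0.0127
grip_force: 88.0
t: 24.5
tool_pos: [0.4055, 0.2243, 0.09]
tool_rot: [-0.082, 3.138, 0.002]
contact_force: [-0.4, -0.1, -1.9]
opening: 0.0126
grip_force: 88.0
scene carrier 0.63 px [366. 327.] c [599. 235.] s [61. 64.] a 1.2
scene carrier 0.34 px [342. 214.] c [378.   9.] s [86. 26.] a 4.0
side carrier 0.87 px [186. 356.] c [597. 233.] s [56. 66.] a 3.2
t 24.7 offset [-0.0641 -0.4117  0.0033] twist [-0.02 -0.06 -3.72]
```

```bash
python3 -m crank '[{"offset":[-0.001,-0.01,0],"twist":[0,0,-0.2]},{"offset":[-0.005,-0.03,0],"twist":[0,0,-0.4]},{"offset":[-0.01,-0.06,0],"twist":[0,0,-0.7]},{"offset":[-0.016,-0.1,0],"twist":[0,0,-1]},{"offset":[-0.023,-0.145,0],"twist":[0,0,-1.4]},{"offset":[-0.03,-0.19,0],"twist":[0,0,-1.8]},{"offset":[-0.037,-0.235,0],"twist":[0,0,-2.2]},{"offset":[-0.044,-0.28,0],"twist":[0,0,-2.6]},{"offset":[-0.05,-0.32,0],"twist":[0,0,-2.9]},{"offset":[-0.055,-0.355,0],"twist":[0,0,-3.2]},{"offset":[-0.06,-0.385,0],"twist":[0,0,-3.5]},{"offset":[-0.063,-0.403,0],"twist":[0,0,-3.7]},{"offset":[-0.064,-0.412,0],"twist":[0,0,-3.7]},{"offset":[-0.064,-0.412,0],"twist":[0,0,-3.7]},{"offset":[-0.064,-0.412,0],"twist":[0,0,-3.7]}]'
python3 - <<'E'
from h import *
go(.4895,-.1841,.0352,6.7)
E
```

```text
t: 26.58
tool_pos: [0.4894, -0.1833, 0.0881]
tool_rot: [0.184, -3.136, -0.001]
contact_force: [-0.5, 0.7, -1.3]
opening: 0.0123
grip_force: 88.0
t 26.57 offset [-0.     -0.0008  0.0529] twist [ 0.03 -0.02  0.03]
```

```bash
python3 -m crank '[{"offset":[0,-0.001,0.005],"twist":[0,0,0]},{"offset":[0,-0.001,0.015],"twist":[0,0,0]},{"offset":[0,-0.001,0.027],"twist":[0,0,0]},{"offset":[0,-0.001,0.037],"twist":[0,0,0]},{"offset":[0,-0.001,0.043],"twist":[0,0,0]},{"offset":[0,-0.001,0.047],"twist":[0,0,0]},{"offset":[0,-0.001,0.05],"twist":[0,0,0]},{"offset":[0,-0.001,0.052],"twist":[0,0,0]},{"offset":[0,-0.001,0.0527],"twist":[0,0,0]},{"offset":[0,-0.001,0.0527],"twist":[0,0,0]}]'
python3 -c "
from h import *
feel(5)"
```

```text
t: 27.82
tool_pos: [0.4898, -0.1853, 0.0358]
tool_rot: [-0.183, 3.136, -0.0]
contact_force: [0.4, -1.2, -1.4]
opening: 0.0129
grip_force: 88.0
t 28.07 F [-0.07 -0.31 -1.46  0.02 -0.01 -0.  ] sd [0.17 0.57 0.36] tcp [ 0.4898 -0.1852  0.0357]
```

```bash
python3 -m crank '[{"offset":[0,0.0008,0.0004],"twist":[0,0,0]},{"offset":[0,0.0008,0.0008],"twist":[0,0,0]},{"offset":[0,0.0008,0.0008],"twist":[0,0,0]}]' | grep tool_pos
python3 -c "
from h import *
feel(5)"
```

```text
tool_pos: [0.4897, -0.1843, 0.0351]
t 28.7 F [-1.83  0.86  3.02  0.24  0.31 -0.  ] sd [0.43 0.28 0.48] tcp [ 0.4897 -0.1843  0.0351]
```

```bash
python3 -m crank '[{"offset":[0,0,0],"twist":[0,0,0]},{"offset":[0,0,0],"twist":[0,0,0]},{"offset":[0,0,0],"twist":[0,0,0]},{"offset":[0,0,0],"twist":[0,0,0]},{"offset":[0,0,0],"twist":[0,0,0]},{"offset":[0,0,0],"twist":[0,0,0]},{"offset":[0,0,-0.01],"twist":[0,0,0]},{"offset":[0,0,-0.03],"twist":[0,0,0]},{"offset":[0,0,-0.06],"twist":[0,0,0]},{"offset":[0.01,0,-0.1],"twist":[0,0,0]},{"offset":[0.01,0,-0.14],"twist":[0,0,0]},{"offset":[0.01,0,-0.18],"twist":[0,0,0]},{"offset":[0.01,0,-0.2],"twist":[0,0,0]},{"offset":[0.01,0,-0.2155],"twist":[0,0,0]},{"offset":[0.01,0,-0.2155],"twist":[0,0,0]},{"offset":[0.01,0,-0.2155],"twist":[0,0,0]}]' 1
python3 - <<'E'
from m import *
K,T,c=cam('wrist'); im=get_image('wrist'); save('w6.png',im)
b=get_image('side')
save('f.png',np.hstack([im[80:330,150:350].repeat(2,0).repeat(2,1),np.vstack([b[324:384,120:220].repeat(4,0).repeat(4,1),b[190:250,190:290].repeat(4,0).repeat(4,1),np.zeros((20,400,3),np.uint8)])]))
rects([('lifter_grip',.054,0),('stand',.006,0)],['wrist'])
E
```

```text
t: 30.7
tool_pos: [0.4791, -0.1852, 0.2485]
tool_rot: [0.183, -3.134, -0.002]
contact_force: [0.7, -0.6, -0.8]
opening: 0.0857
grip_force: 0.0
wrist lifter_grip 0.85 px [256. 182.] c [ 504. -183.] s [184.  52.] a 7.0
wrist stand 0.96 px [236.  28.] c [ 309. -233.] s [61. 85.] a 14.5
wrist stand 0.92 px [101. 175.] c [ 535. -399.] s [235.  98.] a 7.6
wrist stand 0.64 px [255. 180.] c [ 515. -182.] s [232.  84.] a 7.3
```

View pics/f.png

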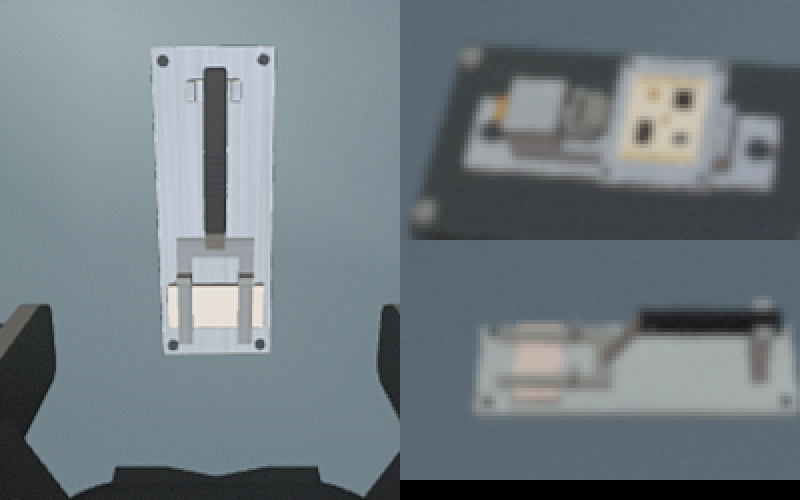

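The lifter lies in its slot on the ledge at handle (215,150) and tines (215,290), and the carrier sits flat between lip and roller at (670,120). Everything is in place, so I'm handing in.

```bash
python3 -c "
from station import *
print(finish_job())"
```

```text
the job is handed in; nothing more can be done
None
```

I handed the job in at about 31 s of the allowed 62 s: the carrier is seated flat between lip and roller, the lifter is back in its stand, and the gripper is open and clear, but `finish_job()` returned no verdict, so I don't know the score.

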